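# Put the washed tortilla press back together

### The arm

A 6-joint arm with a two-finger parallel gripper is mounted at the origin on a cart in front of the work surface, level with it; the furniture and walls round the work are solid. World frame = base frame: x ahead of the robot, y to its left, z up, the work surface at z = 0. Lengths are in m, angles in degrees, forces in N, time in s.
With the tool pointing down it reaches from about 0.35 to 0.975 m from the base axis. Payload 7.1 kg.
Tool frame: the origin (TCP) lies at the very end of the fingers, on their centre line; the grasp point (between the pads) lies 19 mm behind it; z points along the fingers, y is the line along which they close (so a half turn about z gives the same grasp; the last joint's range is limited). The gripper opens to 88 mm and grips with 3 to 60 N. Pads are 20 mm wide; open, the fingers measure 115 mm over their backs; the gripper's body (75 mm by 178 mm) begins 61 mm behind the grasp point.
Start: joints at [-73.224, 24.242, 93.386, -0, 62.372, -1.089], TCP at [0.192, -0.595, 0.223] pointing down, gripper open.
Joint ranges: [-172.04, 172.04], [-51.8, 120.97], [4.93, 147.93], [-75.15, 255.16], [6.16, 154.13], [-145.62, 145.62]. Speed limits (degrees/s): [136.94, 136.94, 172.46, 180, 180, 180].

### API

Orientations are given as [roll, pitch, yaw] about the fixed x, y, z axes, in that order (R = Rz(yaw) Ry(pitch) Rx(roll)).
In Python, from cell import bot, hand, planner, capture, calibration, close_job gives the robot as it stands. The module is installed in compiled form; this text tells all that it offers. Calls block until the motion is done:
- bot.movep(position, orientation): joint-space move of the TCP to a pose.
- bot.move_straight(position, orientation=None, vel=0.15, threshold=None): straight line of the TCP; orientation=None keeps the orientation; vel is the mean speed in m/s. With threshold (N) it stops when the force on the tool has changed by that much, and returns True; else False.
- bot.move_j(angles): joint-space move.
- hand.command_gripper(opening): opening from 0.0 (shut) to 1.0 (fully open); the grip force is fixed at half the most; returns when the fingers have stopped.
- bot.dwell(seconds).
- planner.inverse_kinematics(position, orientation): joint angles nearest the present ones, or None.
- capture(name): name is "scene" or "top" or "wrist"; returns the picture (400x640x3 uint8, red, green, blue); there is no depth.
- calibration(name): a dict with "fx", "fy", "cx", "cy" (pixels), "cam_to_world" (4x4, takes a point from camera to world coordinates). Camera axes: x right, y up, looking along -z (the intrinsics and any distortion apply to the point x, -y, -z); pixel columns grow to the right and rows downward; lengths in m; the calibration is good to about 2 mm. A picture is of the moment at which its call begins: read the wrist's pose just before it. calibration takes no time and is no camera call; for the wrist camera it gives the pose at the moment of the call.
A pose or a line that the arm cannot do raises bot.MotionError and nothing moves.
- close_job(): hands the job in; it is judged then, once.
Readings, each from a call of its own:
- bot.read_time(): time.
- bot.read_joint_pos(): joint angles.
- bot.read_qd(): joint speeds.
- bot.read_tau(): joint torques, N m.
- bot.read_tcp_pos(): TCP position.
- bot.read_tool_rot(): TCP orientation.
- bot.read_force(): force on the tool from outside, world axes, zero at the start.
- bot.read_moment(): the same for the moment, N m.
- bot.read_width(): opening from 0.0 (shut) to 1.0 (fully open).
- bot.read_grip_force(): force on a finger pad.
Only numpy, scipy, OpenCV 4.12 (cv2) and the standard library are available. Lean on these libraries where they do the work, as an engineer would, in place of code of your own. Each camera call takes 0.05 s, during which the arm holds its last target. There are 200 camera calls.

### The job

The tortilla press has been washed and is in pieces. Lay its top plate back on the base with the plate's hinge knuckle between the two hinge ears, slide the red-handled hinge pin fully home through all three bores, and then fold the lever right down onto the plate's rib. Leave the lemons, the salt shaker and the snack bar where they are.

Things in the scene. Friction and masses are not known exactly. Their poses are not given: they have to be found in the camera images.
- press_base: Base of the tortilla press: dark cast disc 156 mm across whose flat top is 30 mm above the worktop; it stands fast. Origin on the worktop under the centre of the disc. Its x axis points from the centre to the hinge, y along the hinge axis, z up. The hinge ears stand 100 mm from the centre along +x, the lever pivot 97 mm along -x at 75 mm height (posts 85 mm tall).
- press_hinge (a point): Middle of the hinge of the base: on the hinge axis, half-way between the two ears, 44.5 mm above the worktop. Each ear is a boss 30 mm across with a 16 mm bore along the base's y axis; the ears' inner faces are 27.5 mm and their outer faces 43.5 mm either side of this point. Axes as those of the base.
- plate_rib (a point): Centre of the loose top plate's rib, the place to grip it. The plate is a bare aluminium disc 150 mm across and 10 mm thick, about 0.45 kg; the rib stands along its middle in its x direction, 112 mm long, 14 mm wide, its top 32 mm above the plate's underside. This point is over the disc's centre, 22 mm above the underside. x points to the knuckle, z up.
- plate_knuckle (a point): Centre of the top plate's hinge knuckle: a tube 26 mm across and 49 mm long along the plate's y axis with a 16 mm bore. It lies 100 mm from the disc's centre along the plate's +x, 14.5 mm above the underside, so that it falls in line with the ears (3 mm of play at each end) when the plate lies on the base, disc over disc. Axes as those of the plate.
- pin_handle (a point): Centre of the hinge pin's red handle, where to grip it: flat bar 55 mm long (x), 26 wide (y), 12 thick (z), lying flat. From its +x end, 27.5 mm from here, runs the steel shaft: 12 mm thick, 100 long, the last 22 tapering to a 4 mm nose. That handle end is the shoulder that stops against an ear's outer face. 0.1 kg. The pin fits from either side; there is more room on the base's +y side.
- pin_mid (a point): Point on the pin's shaft axis 43.5 mm from the shoulder (71 mm from the handle's centre in +x); it is at the middle of the hinge when the pin is fully home. Axes as those of the pin: x from handle to nose.
- press_lever (a joint): Angle of the press lever in rad: 0 = folded down level over the plate, lying on its rib; grows as it swings up and over away from the hinge (1.57 upright, about 2 = open, as it starts). It is 130 mm long from its pivot, 14 to 20 mm thick, moves in the base's x-z plane, and a stiff pivot keeps it where it is left (about 1.3 N at its end moves it).
- lever_end (a point): Free end of the lever, the end of its black rubber grip (about 20 mm thick), on the lever's middle line 130 mm from the pivot.
- lemon_mid (a point): Bystander: middle of a lemon, 78 x 55 x 56 mm.
- lemon_b_mid (a point): Bystander: middle of the other lemon, 76 x 56 x 55 mm.
- salt_shaker_mid (a point): Bystander: middle of a glass salt shaker, 44 mm across, 90 mm tall.
- snack_bar_mid (a point): Bystander: middle of a wrapped snack bar lying flat, 45 x 118 x 15 mm.

How it is judged (in metres and radians):
On the way, in this order (a step that is already met when the one before it is completed fails the run):
1. the top plate lies on the base with its knuckle between the ears (horizontal distance between plate_knuckle and press_hinge below 0.01 m and horizontal distance between plate_rib and press_base below 0.015 m and z of plate_knuckle in the frame of press_hinge below 0.004 m and angle between plate_rib's own z axis and vertical below 0.05 rad), for 0.2 s.
2. the pin is fully home through both ears and the knuckle (distance between pin_mid and press_hinge below 0.008 m and angle between the x axis of pin_mid and the y axis of press_hinge, either way round below 0.09 rad and distance between plate_knuckle and press_hinge below 0.007 m), for 0.2 s.
3. the lever is folded right down onto the rib (value of joint press_lever below 0.1 rad), for 0.2 s.
At the end, for the whole second after the job is handed in: The top plate lies flat on the base (discs within 15 mm), its knuckle within 7 mm of the middle of the hinge; the pin runs along the hinge axis, its middle point within 8 mm of the middle of the hinge; the lever is folded down to under 0.10 rad; plate and pin are at rest (all of step 2 and horizontal distance between plate_rib and press_base below 0.015 m and angle between plate_rib's own z axis and vertical below 0.05 rad and value of joint press_lever below 0.1 rad and linear speed of each of top_plate, hinge_pin below 0.02 m/s); the robot touches nothing.
It fails at once if a bystander is shifted by more than 30 mm (distance of any of lemon_mid, lemon_b_mid, salt_shaker_mid, snack_bar_mid from where it was at the start of the episode above 0.03 m).
It also fails if it takes over 72 s, if anything falls off the work surface, if the arm or the gripper's body presses on something with over 40 N, if the wrist force passes 120 N, or if a joint passes its speed limit or range.

## Working session

There is one attempt and no reset: what is moved stays moved. The work goes in short steps, each a Python script; the robot and the scene stay as the last script left them, time stands still between calls to the robot, and variables do not carry over. Pictures are saved under pics/ and viewed, at most 10 in all, crops included, and the job is handed in when it is done.

```bash
mkdir -p pics
cat > h.py <<'E'
import numpy as np, cv2
from cell import bot, hand, planner, capture, calibration, close_job
def snap(cam,fn):
    c=calibration(cam); im=capture(cam); cv2.imwrite('pics/'+fn,im[:,:,::-1]); np.save('pics/'+fn+'.npy',np.array([c['fx'],c['fy'],c['cx'],c['cy'],*np.array(c['cam_to_world']).ravel()])); return im,c
def ray(c,u,v,z):
    T=np.array(c['cam_to_world']); d=T[:3,:3]@np.array([(u-c['cx'])/c['fx'],-(v-c['cy'])/c['fy'],-1]); o=T[:3,3]
    return o+d*(z-o[2])/d[2]
def proj(c,p):
    T=np.array(c['cam_to_world']); q=T[:3,:3].T@(np.array(p)-T[:3,3]); return c['cx']-c['fx']*q[0]/q[2], c['cy']+c['fy']*q[1]/q[2]
E
python3 - <<'E'
from h import *
for n in('scene','top'):
    im,c=snap(n,n+'.png'); print({k:(v if k!='cam_to_world' else np.round(v,3).tolist()) for k,v in c.items()})
a=cv2.imread('pics/scene.png');b=cv2.imread('pics/top.png')
print(bot.read_time(),calibration('wrist'))
E
```

```text
{'fx': 454.5211140544005, 'fy': 454.5211140544005, 'cx': 316.8234112451832, 'cy': 202.59901306825864, 'cam_to_world': [[-0.746, 0.431, -0.508, -0.04], [-0.666, -0.463, 0.585, 0.789], [0.018, 0.775, 0.632, 0.895], [0.0, 0.0, 0.0, 1.0]]}
{'fx': 486.57021216174934, 'fy': 486.57021216174934, 'cx': 322.83606618291225, 'cy': 201.87533817777108, 'cam_to_world': [[-0.003, 0.991, -0.134, 0.407], [-1.0, -0.002, 0.011, 0.044], [0.01, 0.134, 0.991, 1.461], [0.0, 0.0, 0.0, 1.0]]}
0.1 {'fx': 338.84500912473595, 'fy': 338.84500912473595, 'cx': 322.14467112098043, 'cy': 196.82455686972747, 'cam_to_world': array([[ 0.30572814,  0.91359369,  0.26809862,  0.26495071],
       [-0.95211691,  0.29392506,  0.08415133, -0.57049112],
       [-0.00192078, -0.28098866,  0.95970917,  0.38294001],
       [ 0.        ,  0.        ,  0.        ,  1.        ]])}
```

View pics/top.png

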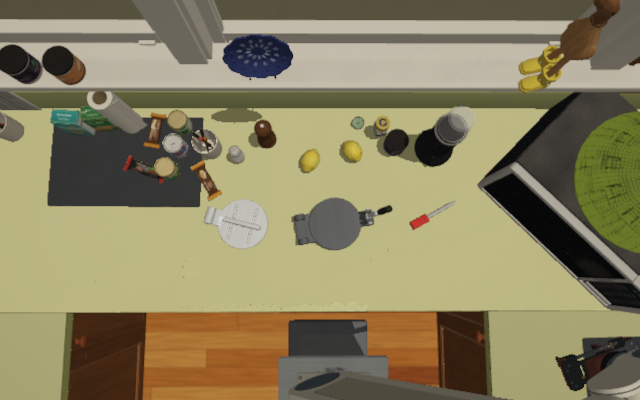

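View pics/scene.png

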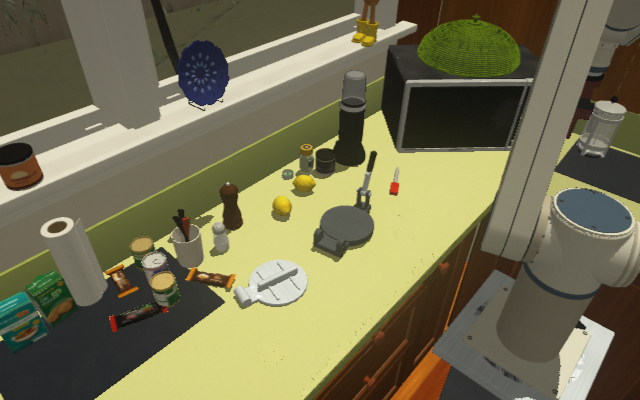

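The top view shows the plate at about (243,224) with its knuckle at (212,215). The base is at (334,224) with its hinge at (303,230), the lever is on the right, and the pin handle is at (420,222) with its nose at (453,203). Next I'll segment them.

Run:
```python
from h import *
a=cv2.imread('pics/top.png');c=calibration('top')
cv2.imwrite('pics/c1.png',cv2.resize(a[175:270,195:465],None,fx=2.96,fy=2.96,interpolation=cv2.INTER_CUBIC))
hsv=cv2.cvtColor(a,cv2.COLOR_BGR2HSV)
def comps(m,lo=20,box=(195,180,465,265)):
    n,l,s,ce=cv2.connectedComponentsWithStats(m.astype(np.uint8))
    for i in range(1,n):
        if s[i,4]>lo and box[0]<ce[i][0]<box[2] and box[1]<ce[i][1]<box[3]: yield l==i,s[i],ce[i]
masks={'plate':((hsv[...,1]<50)&(hsv[...,2]>120)),'dark':((hsv[...,2]<130)&(hsv[...,1]<110)),'red':(((hsv[...,0]<8)|(hsv[...,0]>172))&(hsv[...,1]>150)&(hsv[...,2]>90))}
for k,m in masks.items():
    for l,s,ce in comps(m):
        print(k,s,ce)
        big=cv2.morphologyEx(l.astype(np.uint8),cv2.MORPH_OPEN,cv2.getStructuringElement(cv2.MORPH_ELLIPSE,(25,25)))
        if k!='red' and big.sum()>500:
            ct=max(cv2.findContours(big,0,2)[0],key=cv2.contourArea); e=cv2.fitEllipse(ct); z=.01 if k=='plate' else .03
            p=ray(c,*e[0],z); print(' disc',e,p, 'diam', max(e[1])/c['fx']*(1.461-z))
            rest=l&~(cv2.dilate(big,np.ones((5,5)))>0)
            for l2,s2,c2 in comps(rest,15): print('   part',s2,c2,ray(c,*c2,.02),ray(c,*c2,.045))
        if k=='red':
            ys,xs=np.where(l); r=cv2.minAreaRect(np.c_[xs,ys].astype(np.float32)); print(r,ray(c,*r[0],.012))
```

```text
plate [ 204  199   64   50 2212] [239.11528029 222.73372514]
 disc ((241.9272003173828, 223.4398193359375), (48.834720611572266, 50.451385498046875), 82.37589263916016) [0.53879347 0.27018206 0.01      ] diam 0.15045096992770834
   part [204 206  14  19 156] [209.90384615 215.12179487] [0.56291833 0.36407173 0.02      ] [0.56021253 0.35851571 0.045     ]
plate [428 201  28  17 102] [440.75490196 209.06862745]
dark [ 292  198   84   52 2838] [330.97956307 224.07364341]
 disc ((329.6072082519531, 224.1305694580078), (48.998348236083984, 66.62710571289062), 81.34046173095703) [0.53427154 0.0087539  0.03      ] diam 0.19594990793117378
   part [362 210  14  16 132] [368.5530303  216.91666667] [ 0.55641869 -0.107666    0.02      ] [ 0.55382564 -0.10503875  0.045     ]
   part [296 240   8   5  19] [298.21052632 242.89473684] [0.47981351 0.10156374 0.02      ] [0.47854934 0.10056146 0.045     ]
dark [377 205  15  10  94] [384.22340426 209.88297872]
red [410 215  19  14 141] [419.27659574 221.38297872]
((419.3160400390625, 221.26890563964844), (7.964543342590332, 17.580272674560547), 60.945396423339844) [ 0.54377922 -0.26051564  0.012     ]
```

View pics/c1.png

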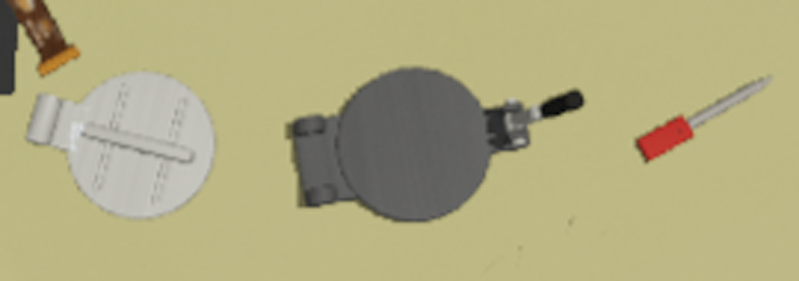

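The crop puts the base disc centre at about (335,223.6) px, with the ears to its left and the pivot to its right. The rib runs from (190,155) to (85,128) in the crop. I'll check IK for the key poses before moving.

Run:
```python
from h import *
c=calibration('top')
f=lambda x,y,z: ray(c,195+(x+.5)/2.96-.5,175+(y+.5)/2.96-.5,z)
b=f(414,144,.03); e=(f(308,126,.055)+f(317,195,.055))/2; print('base',b,e,e-b,np.linalg.norm((e-b)[:2]))
print('pivot',f(515,125,.08)-b)
r1,r2=f(190,155,.032),f(85,128,.032); print('rib',r1,r2,np.linalg.norm(r1-r2),np.degrees(np.arctan2(*(r2-r1)[1::-1])))
h1,h2=f(645,150,.012),f(770,78,.006); print('pin',h1,h2,np.degrees(np.arctan2(*(h2-h1)[1::-1])))
for n,(x,y) in {'l1':(310,160),'l2':(352,150),'salt':(236,155),'bar':(206,180)}.items(): print(n,ray(c,x,y,.03))
print(bot.read_tool_rot(),bot.read_tcp_pos(),bot.read_force())
T=calibration('wrist')['cam_to_world']
for p,yaw in [((.537,0,.22),10),((.54,.27,.012),75.6-90),((.54,.27,.012),75.6+90),((.54,.27,.012),75.6),((.45,.09,.04),9),((.35,.07,.04),9),((.33,.07,.04),9),((.33,.07,.2),9),((.31,.07,.04),9),((.54,-.26,.0),-60),((.54,-.26,.0),120)]:
  for ro in ([180,0,yaw],[180,0,yaw-180]):
    q=planner.inverse_kinematics(list(p),ro); print(p,ro,None if q is None else np.round(q,0))
```

```text
base [ 0.53664062 -0.00580221  0.03      ] [0.51855734 0.09442985 0.055     ] [-0.01808328  0.10023206  0.025     ] 0.10185023619470847
pivot [ 0.01360574 -0.09585184  0.05      ]
rib [0.52606938 0.21686279 0.032     ] [0.55326311 0.32156945 0.032     ] 0.10818032493731838 75.44116522780654
pin [ 0.53159211 -0.23993506  0.012     ] [ 0.60559575 -0.37128448  0.006     ] -60.60263195212812
l1 [0.72752987 0.0666025  0.03      ]
l2 [ 0.75814832 -0.05994084  0.03      ]
salt [0.74311979 0.28869646 0.03      ]
bar [0.66706684 0.37635269 0.03      ]
[-1.79920467e+02 -3.79725736e-03  1.78661179e+01] [ 0.19163505 -0.59434797  0.22198988] [ 0.25798375  0.21213713 -0.28602639]
(0.537, 0, 0.22) [180, 0, 10] [ -1.  17. 105.  -0.  58.  79.]
(0.537, 0, 0.22) [180, 0, -170] [  -1.   17.  105.    0.   58. -101.]
(0.54, 0.27, 0.012) [180, 0, -14.400000000000006] [ 25.  39. 101.  -0.  39. 130.]
(0.54, 0.27, 0.012) [180, 0, -194.4] [ 25.  39. 101.   0.  39. -50.]
(0.54, 0.27, 0.012) [180, 0, 165.6] [ 25.  39. 101.   0.  39. -50.]
(0.54, 0.27, 0.012) [180, 0, -14.400000000000006] [ 25.  39. 101.  -0.  39
[... 353 characters left out ...]
, 0.04) [180, 0, -171] [  9.  24. 132.  -0.  24. -90.]
(0.33, 0.07, 0.04) [180, 0, 9] [ 10.  24. 134.  -0.  22.  91.]
(0.33, 0.07, 0.04) [180, 0, -171] [ 10.  24. 134.  -0.  22. -89.]
(0.33, 0.07, 0.2) [180, 0, 9] [ 10.   1. 128.  -0.  51.  91.]
(0.33, 0.07, 0.2) [180, 0, -171] [ 10.   1. 128.   0.  51. -89.]
(0.31, 0.07, 0.04) [180, 0, 9] [ 11.  23. 136.  -0.  21.  92.]
(0.31, 0.07, 0.04) [180, 0, -171] [ 11.  23. 136.  -0.  21. -88.]
(0.54, -0.26, 0.0) [180, 0, -60] [-27.  40. 102.  -0.  38. 123.]
(0.54, -0.26, 0.0) [180, 0, -240] [-27.  40. 102.   0.  38. -57.]
(0.54, -0.26, 0.0) [180, 0, 120] [-27.  40. 102.   0.  38. -57.]
(0.54, -0.26, 0.0) [180, 0, -60] [-27.  40. 102.  -0.  38. 123.]
```

Run:
```python
from h import *
bot.movep([.535,.0,.25],[180,0,99]); print(bot.read_time())
snap('wrist','wb.png')
bot.movep([.54,.268,.2],[180,0,75.5]); print(bot.read_time())
snap('wrist','wp.png')
a=np.vstack([cv2.imread('pics/wb.png'),cv2.imread('pics/wp.png')]); cv2.imwrite('pics/wbp.png',cv2.resize(np.hstack([a[60:400,120:520],a[460:800,120:520]]),None,fx=1,fy=1))
```

```text
2.5417
3.65
```

View pics/wbp.png

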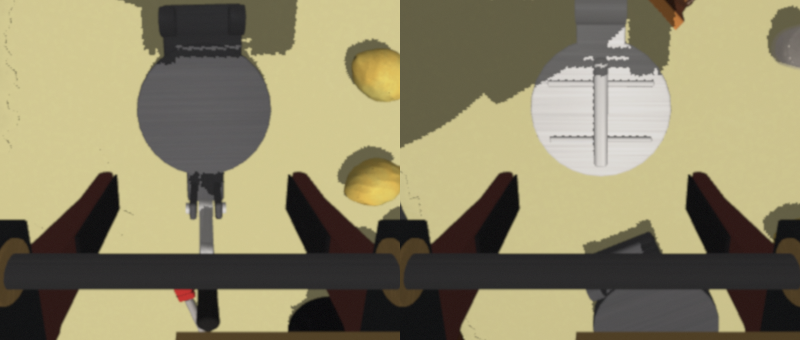

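The left panel shows the base disc at about (204,110), the ears spanning columns 158–245 at row 20, and the lever along column 206. The right panel shows the plate disc at about (600,108), with the rib at column 600. I'll fit circles in world coordinates.

```bash
cat > fit.py <<'E'
from h import *
from scipy.optimize import least_squares
def load(fn):
    d=np.load('pics/'+fn+'.npy'); return dict(fx=d[0],fy=d[1],cx=d[2],cy=d[3],cam_to_world=d[4:].reshape(4,4)),cv2.cvtColor(cv2.imread('pics/'+fn),cv2.COLOR_BGR2HSV)
def circ(c,pts,z,r):
    P=np.array([ray(c,u,v,z)[:2] for u,v in pts]); f=lambda q:np.hypot(*(P-q[:2]).T)-q[2]
    s=least_squares(f,[*P.mean(0),r],loss='soft_l1',f_scale=.001); return s.x,np.median(abs(f(s.x)))
def contour(m,seed):
    n,l=cv2.connectedComponents(m.astype(np.uint8)); ct=max(cv2.findContours((l==l[seed[1],seed[0]]).astype(np.uint8),0,cv2.CHAIN_APPROX_NONE)[0],key=cv2.contourArea)[:,0]; return ct,l==l[seed[1],seed[0]]
if __name__=='__main__':
    c,h=load('wb.png'); ct,l=contour(h[...,1]<60,(324,170))
    k=(ct[:,1]>125)&(ct[:,1]<228)&((abs(ct[:,0]-326)>22)); s,e=circ(c,ct[k],.03,.078); print('base',s,e)
    L=[];R=[]
    for v in range(68,88):
        x=np.where(l[v])[0]; L.append(ray(c,x.min()-.5,v,.0445)[:2]);R.append(ray(c,x.max()+.5,v,.0445)[:2])
    L=np.array(L);R=np.array(R); w=np.linalg.norm(L-R,axis=1); print('w',w.round(4)); m=((L+R)/2)[w>.084].mean(0); print('earmid',m, np.linalg.norm(m-s[:2]),np.degrees(np.arctan2(*(m-s[:2])[::-1])))
    d=np.median(R-L,axis=0); print('ear dir',np.degrees(np.arctan2(d[1],d[0]))+90)
    rows=np.where(l[60:110,300:350].all(1))[0]
    # lever posts
    c,h=load('wp.png'); ct,l=contour(h[...,1]<60,(290,180))
    k=(ct[:,1]>110); s,e=circ(c,ct[k],.010,.075); print('plate',s,e)
    m=[]
    for v in range(64,88):
        x=np.where(l[v,250:370])[0]
        if len(x): m.append([v,x.min()+250,x.max()+250])
    print(m[::4])
    A=proj(c,[*s[:2],.01]); print('centre px',A)
    print('t',bot.read_tcp_pos(),bot.read_tool_rot())
E
python3 fit.py
```

```text
base [ 0.53725662 -0.004918    0.0760582 ] 0.0002483006050977288
w [0.0872 0.0873 0.0883 0.0884 0.0895 0.0896 0.0896 0.0897 0.0898 0.0898
 0.0899 0.09   0.0901 0.0901 0.0902 0.0903 0.0893 0.0894 0.0884 0.0895]
earmid [0.51952304 0.09536184] 0.10183578566871251 100.02855656716949
ear dir 98.87550938103902
plate [0.53905504 0.27097078 0.07387487] 0.00030093566422655094
[[64, np.int64(294), np.int64(347)], [68, np.int64(294), np.int64(347)], [72, np.int64(294), np.int64(347)], [76, np.int64(294), np.int64(347)], [80, np.int64(295), np.int64(345)], [84, np.int64(295), np.int64(345)]]
centre px (np.float64(320.4271226282683), np.float64(170.84531121909245))
t [0.54042964 0.26686452 0.20025232] [1.79980958e+02 7.30439071e-03 7.54598603e+01]
```

Run:
```python
from h import *
o=[180,0,75.5]
bot.movep([.539,.271,.06],o)
print(bot.move_straight([.539,.271,.0125],o,vel=.06,threshold=12), bot.read_tcp_pos())
hand.command_gripper(0.0); print(bot.read_width()*88,bot.read_grip_force())
bot.move_straight([.539,.271,.15],vel=.12); print(bot.read_force(),bot.read_moment())
o=[180,0,99.4]
bot.movep([.537,-.005,.13],o)
bot.move_straight([.537,-.005,.09],vel=.08)
bot.dwell(.2); print(bot.read_time(),bot.read_tcp_pos(),bot.read_tool_rot(),bot.read_width()*88)
im,c=snap('wrist','wh.png')
cv2.imwrite('pics/wh2.png',cv2.resize(im[0:200,220:420,::-1],None,fx=3,fy=3))
```

```text
False [0.53918189 0.27109648 0.01261804]
14.102284901416269 29.999077320098877
[-0.48046898 -0.10614807 -3.3706097 ] [-0.03121841 -0.02931477 -0.06455989]
9.6 [ 0.53740967 -0.00505584  0.09051614] [1.79942653e+02 1.22896032e-02 9.93954471e+01] 14.010455303876268
```

View pics/wh2.png

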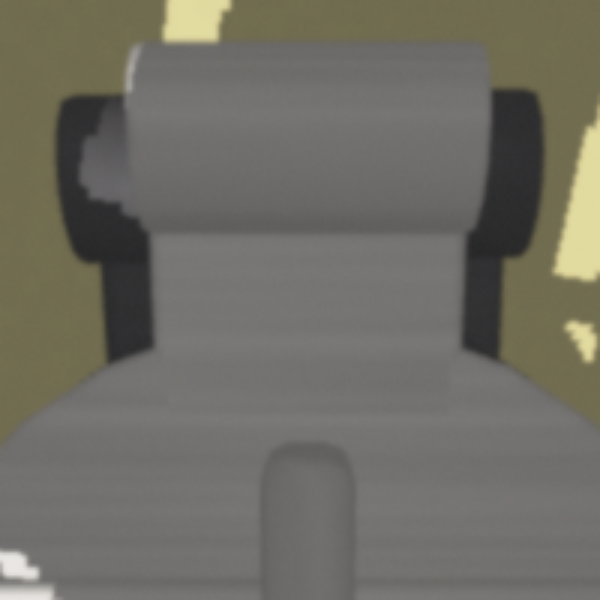

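In this view the knuckle spans columns 127–490, rows 42–233, and the ears span columns 57–543, rows 92–262. The knuckle sits slightly to the right, so I'll quantify it with rays.

Run:
```python
from fit import *
c,h=load('wh.png')
f=lambda x,y,z: ray(c,220+(x+.5)/3-.5,(y+.5)/3-.5,z)[:2]
k=np.array([f(x,138,.0925) for x in(127,490)]); e=np.array([f(x,177,.0445) for x in(57,543)])
print(k.mean(0),np.linalg.norm(k[0]-k[1]),e.mean(0),np.linalg.norm(e[0]-e[1]))
t=np.radians(99.4); X=np.array([np.cos(t),np.sin(t)]); Y=np.array([-X[1],X[0]])
d=e.mean(0)-k.mean(0); print('along x,y of base:',d@X,d@Y, 'knuckle rel tcp',(k.mean(0)-[.5374,-.0051])@X,(k.mean(0)-[.5374,-.0051])@Y)
```

```text
[0.52110921 0.09301341] 0.052303166996990655 [0.51976884 0.09242986] 0.0920868481910413
along x,y of base: -0.0003567984721753104 0.0014176847464972965 knuckle rel tcp 0.09945667083460408 4.7569820916373444e-05
```

Run:
```python
from h import *
p=[.5358,-.0052]
bot.move_straight([*p,.09],vel=.05)
f0=bot.read_force()
print(bot.move_straight([*p,.0435],vel=.05,threshold=10), bot.read_tcp_pos(), bot.read_force()-f0)
```

```text
False [ 0.5360657  -0.00520865  0.04374396] [0.08415013 0.21835825 0.47692493]
```

Run:
```python
from h import *
p=[.5358,-.0052]
print(bot.move_straight([*p,.0425],vel=.03,threshold=8), bot.read_tcp_pos())
hand.command_gripper(1.0)
bot.move_straight([*p,.2],vel=.15); bot.dwell(.1)
a,_=snap('wrist','w3.png')
bot.movep([.54,-.255,.2],[180,0,-60.5]); bot.dwell(.1)
b,_=snap('wrist','w4.png'); print(bot.read_time())
cv2.imwrite('pics/w34.png',np.hstack([a[0:240,200:440],b[60:300,140:500]])[:,:,::-1])
```

```text
False [ 0.53591278 -0.00520328  0.04269212]
15.975
```

View pics/w34.png

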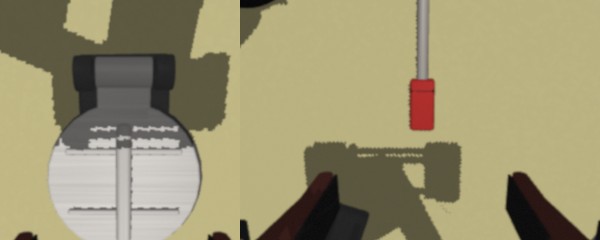

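The left panel shows the knuckle (95–153) centred between the ears (73–175), so the plate is seated. The right panel shows the handle at about (422,105), with the shaft running straight up. Now I'll measure the pin and the hinge.

Run:
```python
from fit import *
c,h=load('w4.png')
m=((h[...,0]<8)|(h[...,0]>172))&(h[...,1]>150)&(h[...,2]>100); m[:, :300]=0; m[220:]=0; m[:,340:]=0
ys,xs=np.where(m); r=cv2.minAreaRect(np.c_[xs,ys].astype(np.float32)); print(r)
P=np.array([ray(c,*p,.012)[:2] for p in cv2.boxPoints(r)]); print('handle',P.mean(0),np.linalg.norm(np.diff(P,axis=0),axis=1))
A=ray(c,*r[0],.012)
s=[]
for v in range(62,130,8):
    x=np.where((h[v,300:340,1]<60))[0]; s.append((v,x.min()+300,x.max()+300))
print(s); q=[ray(c,(a+b)/2,v,.007)[:2] for v,a,b in s]; d=q[0]-q[-1]; print('dir',np.degrees(np.arctan2(d[1],d[0])), np.linalg.norm(q[0]-P.mean(0)),q[-1])
c,h=load('w3.png'); ct,l=contour(h[...,1]<60,(324,150)); 
for v in range(50,95,6):
    x=np.where(l[v])[0]; a,b=ray(c,x.min()-.5,v,.0445),ray(c,x.max()+.5,v,.0445); print(v,x.min(),x.max(),(a+b)/2)
# lateral hinge from wb too; row range of ears
v=np.where(l[:,280])[0]; print(v.min()); v=np.where(l[:,368])[0]; print(v.min(), v[v<130].max())
```

```text
((321.4999694824219, 163.99998474121094), (22.999996185302734, 49.99999237060547), 0.0)
handle [ 0.54554539 -0.26227873] [0.05293274 0.02351052 0.05292517]
[(62, np.int64(317), np.int64(328)), (70, np.int64(317), np.int64(328)), (78, np.int64(317), np.int64(328)), (86, np.int64(317), np.int64(328)), (94, np.int64(317), np.int64(328)), (102, np.int64(317), np.int64(328)), (110, np.int64(317), np.int64(328)), (118, np.int64(317), np.int64(327)), (126, np.int64(317), np.int64(327))]
dir -60.9766779607534 0.10037022379949272 [ 0.56434541 -0.29657582]Traceback (most recent call last):
  File "<stdin>", line 13, in <module>
    return umr_minimum(a, axis, None, out, keepdims, initial, where)
ValueError: zero-size array to reduction operation minimum which has no identity
```

```bash
cat >> h.py <<'E'
D=np.array([.9866,.1633]); H=np.array([.5197,.0930])   # insertion direction, hinge middle
def tcp(s,lat=0): q=H-D*s+np.array([-D[1],D[0]])*lat; return q.tolist()   # handle centre s behind hinge
E
python3 - <<'E'
from h import *
o=[180,0,-60.8]; p=[.5455,-.2623]
bot.movep([*p,.05],o)
print(bot.move_straight([*p,.002],o,vel=.06,threshold=10),bot.read_tcp_pos())
hand.command_gripper(0.0); print(bot.read_width()*88,bot.read_grip_force())
bot.move_straight([*p,.12],vel=.12)
bot.movep([.38,-.2,.15],[180,0,-40])
O=[180,0,9.4]
bot.movep([*tcp(.185),.12],O)
bot.move_straight([*tcp(.185),.0405],O,vel=.08); bot.dwell(.1)
print(bot.read_time(),bot.read_tcp_pos(),tcp(.185),bot.read_tool_rot(),bot.read_width()*88)
a,_=snap('wrist','w5.png'); b,_=snap('scene','s5.png')
cv2.imwrite('pics/w5b.png',np.hstack([a[0:300,170:470],cv2.resize(b[185:265,310:410],None,fx=4,fy=4)[:300]])[:,:,::-1])
E
```

```text
False [ 0.54568849 -0.26241203  0.00211997]
26.10762071545992 29.986597001552582
22.7167 [0.3375334  0.06283213 0.04087646] [0.337179, 0.0627895] [ 1.79998999e+02 -5.77222391e-02  9.39821651e+00] 25.51182068604012
```

View pics/w5b.png

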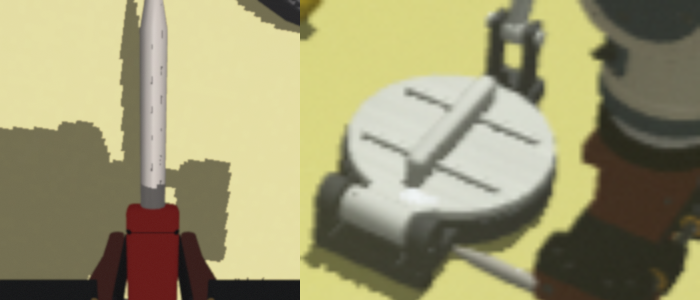

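The pin is straight in the hand: the shaft runs vertically from (152,205) to (154,0). The scene view shows its nose lined up in front of the near ear. I'll insert in force-guarded steps.

Run:
```python
from h import *
for s in(.155,.125,.1,.072):
    f0=bot.read_force(); r=bot.move_straight([*tcp(s),.0405],vel=.05,threshold=12)
    p=bot.read_tcp_pos(); print(s,r,p,'s=',(H-p[:2])@D,'F',np.round(bot.read_force()-f0,1),np.round(bot.read_moment(),2),bot.read_width()*88)
    if r: break
print(bot.read_time())
```

```text
0.155 False [0.36640982 0.0676216  0.04039032] s= 0.1553803885969912 F [0.2 0.7 0.1] [ 0.02 -0.    0.01] 25.606357840481724
0.125 False [0.39601932 0.07253457 0.04039084] s= 0.12536536593202743 F [-0.4 -1.2  1.2] [-0.02  0.03 -0.01] 25.673260960414392
0.1 False [0.42085007 0.07663402 0.04039888] s= 0.10019790840283173 F [ 0.2  0.7 -0.9] [-0.02  0.05 -0.04] 25.653893449741098
0.072 False [0.44852297 0.08123997 0.04039771] s= 0.07214366913088592 F [ 0.6  0.1 -0.6] [-0.02 -0.02  0.08] 25.451256012667287
25.675
```

Run:
```python
from h import *
f0=bot.read_force(); r=bot.move_straight([*tcp(.062),.0405],vel=.02,threshold=8)
p=bot.read_tcp_pos(); print(r,p,'s=',(H-p[:2])@D,np.round(bot.read_force()-f0,1),bot.read_width()*88)
a,_=snap('wrist','w6.png'); b,_=snap('scene','s6.png')
cv2.imwrite('pics/w6b.png',np.hstack([a[0:300,170:470],cv2.resize(b[185:265,310:410],None,fx=4,fy=4)[:300]])[:,:,::-1])
```

```text
True [0.44977405 0.08141603 0.03989289] s= 0.07088060300250135 [-0.8  0.2 -0.7] 25.892265306188545
```

View pics/w6b.png

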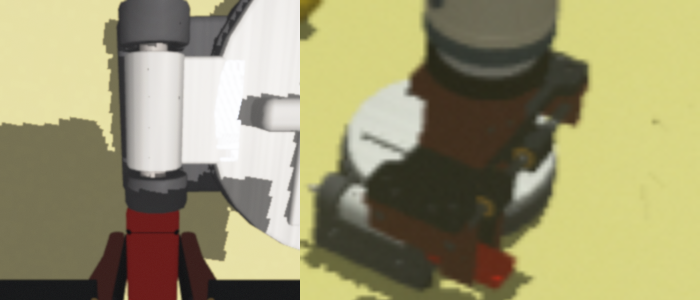

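The shoulder stopped against the near ear at s=0.0709, and the shaft is visible in both gaps beside the knuckle, so the pin is home. I'll release it and estimate the lever angle from the earlier views.

```bash
cat >> h.py <<'E'
B=np.array([.5362,-.0052]); X=np.array([-.1633,.9866])
def b2w(xb,z): return [*(B+X*xb).tolist(),z]
E
python3 - <<'E'
from h import *
hand.command_gripper(.5); p=bot.read_tcp_pos()
bot.move_straight([p[0],p[1],.2],vel=.15)
hand.command_gripper(0.0)
print(bot.read_time())
c=calibration('top')
for t in(1.8,2,2.2,2.4): print(t,np.round(proj(c,b2w(-.097+.13*np.cos(t),.075+.13*np.sin(t))),1))
print('tip seen', 195+580/2.96,175+97/2.96)
E
```

```text
28.6083
1.8 [384.3 209.5]
2 [393.  208.4]
2.2 [400.6 207.6]
2.4 [406.5 207.2]
tip seen 390.94594594594594 207.77027027027026
```

Run:
```python
from h import *
o=[180,0,99.4]
def C(t,r=.105): return b2w(-.097+r*np.cos(t)-.010*np.sin(t)-.010, .075+r*np.sin(t)+.010*np.cos(t))
p=bot.read_tcp_pos(); bot.move_straight([p[0],p[1],.3],vel=.2)
bot.movep(b2w(-.215,.3),o); bot.move_straight(b2w(-.215,C(2)[2]),o,vel=.15)
for t in(1.8,1.5,1.25,1.0,.75,.5,.3,.15):
    r=bot.move_straight(C(t),o,vel=.12,threshold=20); print(t,r,np.round(bot.read_force(),1))
    if r: break
else:
    print(bot.move_straight(C(-.08),o,vel=.03,threshold=10),bot.read_tcp_pos(),C(0),np.round(bot.read_force(),1))
snap('scene','s7.png'); snap('top','t7.png')
a,b=cv2.imread('pics/s7.png'),cv2.imread('pics/t7.png')
cv2.imwrite('pics/v7.png',np.hstack([cv2.resize(x,(400,300)) for x in(a[170:270,300:433],b[170:270,270:403])])); print(bot.read_time())
```

```text
1.8 False [ 0.7 -0.1  0.1]
1.5 False [ 0.1  0.6 -0.4]
1.25 False [ 0.4 -0.3  0.9]
1.0 False [-0.7 -0.1  0.4]
0.75 False [ 0.9 -0.1  0.7]
0.5 False [0.  0.3 0.6]
0.3 False [-0.1 -0.2  0.3]
0.15 False [-0.5 -0.  -0.2]
True [ 0.53695827 -0.00759183  0.08299213] [0.5365266, -0.007173200000000006, np.float64(0.08499999999999999)] [-0.9 -0.5  8.7]
36.1
```

View pics/v7.png

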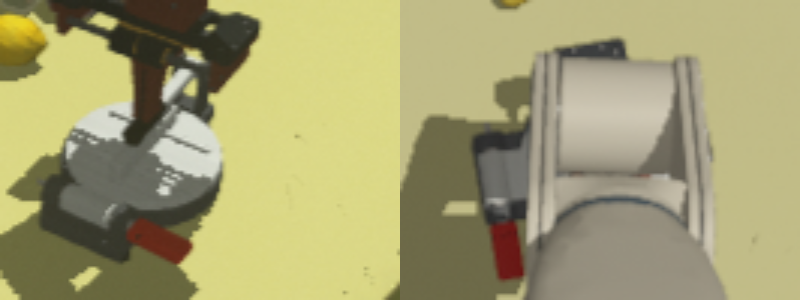

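The fingers met firm resistance at z=0.083, which is the height of the folded lever's top. The pin is home in both views. I'll retreat and do one last check.

Run:
```python
from h import *
p=bot.read_tcp_pos(); bot.move_straight([p[0],p[1],.25],vel=.15)
bot.movep([.4,-.25,.3],[180,0,60]); bot.dwell(.3)
snap('scene','s8.png'); snap('top','t8.png')
a,b=cv2.imread('pics/s8.png'),cv2.imread('pics/t8.png')
cv2.imwrite('pics/v8.png',np.hstack([cv2.resize(x,(400,300)) for x in(a[170:270,300:433],b[170:270,270:403])])); print(bot.read_time())
```

```text
38.8583
```

View pics/v8.png

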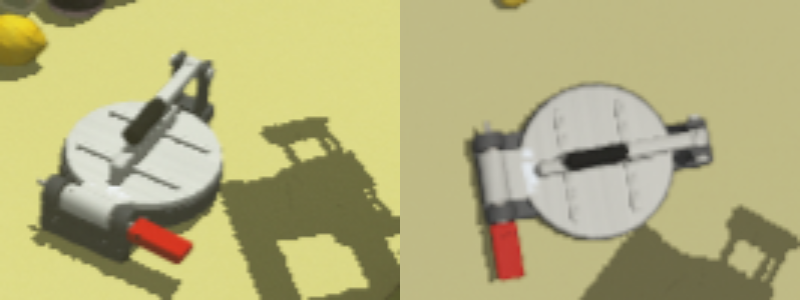

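The views show the plate seated, the pin's shoulder against the ear with its nose out the far side, and the lever lying on the rib. Handing in.

```bash
python3 -c "
from h import *
print(close_job())"
```

```text
the job is handed in; nothing more can be done
None
```

The press is back together and handed in at about 39 s: the plate is on the base, the pin is fully home and the lever is folded onto the rib. I kept clear of the lemons, salt shaker and snack bar but did not re-measure them, and the hand-in returned no verdict.

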